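Zero a dial depth gauge on the groove of the master board

ROBOT

A 6-joint arm with a two-finger parallel gripper is mounted at the origin on a cart in front of the work surface, level with it; the furniture and walls round the work are solid. World frame = base frame: x ahead of the robot, y to its left, z up, the work surface at z = 0. Lengths are in mm, angles in rad, forces in N, time in s.
With the tool pointing down it reaches from about 350 to 875 mm from the base axis. Payload 4.2 kg.
Tool frame: the origin (TCP) lies between the finger pads; the fingertips stand 19 mm ahead of it and the grasp point (between the pads) is the TCP; y points along the fingers, z is the direction in which the jaws open and shut, and the axes are right-handed (so a half turn about y gives the same grasp; the last joint's range is limited). The gripper opens to 85 mm and grips with 20 to 120 N. Pads are 22 mm wide; open, the fingers measure 114 mm over their backs; the gripper's body (76 mm by 85 mm) begins 54 mm behind the grasp point. The pads swing forward as they close: fully open they stand 13 mm farther back than shut.
Start: joints at [-1.032, 0.385, 0.008, 0, -1.194, -0.259], TCP at [172.618, -600.668, 250.312] pointing down, gripper open.
Joint ranges: [-3.14, 3.14], [-1.21, 2.06], [-1.07, 1.41], [-3.16, 2.05], [-2.99, -0.16], [-3.1, 3.1]. Speed limits (rad/s): [2.79, 2.79, 3.14, 3.14, 3.14, 3.14].

INTERFACE

Orientations are given as a unit quaternion [x, y, z, w].
In Python, from bench import arm gives the robot as it stands.
- The arm moves only by the shell command python3 -m inch 'ROWS'. ROWS is JSON, a list of rows, each a list of 7 numbers: the opening, from 0 (shut) to 1 (fully open), then the shift along the tool's x, y, z in cm, then the turn, a rotation vector about the tool's x, y, z in degrees. A call has 1 to 20 rows; each row is the pose to reach, as a shift and turn from the pose commanded when the call began, along the tool's axes at that moment; what a row does not reach only later rows make up. A row lasts 1/12 s, in which the tool goes at most 41.7 mm and 7.16 degrees, less where a joint would pass 70% of its speed; a pose out of reach is approached as far as the arm can. A call with a gripper value outside its range is refused whole. The fingers move at their own pace and stop on an object; the grip force is fixed at half the most. Time passes only in rows, so rows that repeat a pose let the fingers close. It gives the time, the measured TCP pose, the force and the opening at its end, in the units of the state.
- arm.read_state(): the state, without advancing time (a new reading comes with each control period).
- arm.get_image(name): name is "scene" or "top" or "wrist"; returns the picture (400x640x3 uint8, red, green, blue); there is no depth.
- arm.camera_params(name): a dict with "fx", "fy", "cx", "cy" (pixels), "D" ([k1, k2, p1, p2, k3] as OpenCV has them; the pictures are not rectified), "rvec" (rotation vector, rad) and "tvec" (3), from world to camera coordinates, as OpenCV has them. Camera axes: x right, y down, z forward; pixel columns grow to the right and rows downward; lengths in mm; the calibration is good to about 2 mm. A picture is of the moment at which its call begins: read the wrist's pose just before it. camera_params takes no time and is no camera call; for the wrist camera it gives the pose at the moment of the call.
- arm.job_done(): hands the job in, once; it reports no verdict.
Trained networks look in the newest picture that a camera, given by its name, has taken for a name from the list of things; names that differ only in an ending like _2 or _b are one class to them, and where a whole thing is asked for, a point or a joint stands for the part that bears it (a point fixed in the world has none). Each returns a list of dicts, best first, with "conf" (0 to 1); they miss things now and then, are a little off and sometimes report something else, mostly with a low value. They report only what shows in the picture. A call takes as long as a camera call. They do not tell look-alikes from the thing itself.
- arm.masks_of(label, camera): "mask" (400x640 bool, what is visible of it) and "extent" ([left, top, width, height] in pixels, round what is visible of it).
The state is a dict: "clock": time; "joints": joint angles; "joint_vel": joint speeds; "joint_efforts": joint torques, N m; "position": TCP position; "ee_rot": TCP orientation; "contact_force": force on the tool from outside, world axes, zero at the start; "wrist_torque": the same for the moment, N m; "gripper_width": finger opening in mm.
Only numpy, scipy, OpenCV 4.12 (cv2) and the standard library are available. Lean on these libraries where they do the work, as an engineer would, in place of code of your own. Each camera call takes 0.05 s, during which the arm holds its last target.

TASK

Zero the dial depth gauge on the groove of the master board that is clamped in the jig: stand it with its foot bar across the groove and its sprung probe in the groove, and press it firmly down, without ramming it, until the foot sits flat on the board. Keeping it pressed, turn the dial ring until its red zero mark stands under the tip of the needle, then leave the gauge standing there, foot flat on the board and dial at zero, so that the next boards can be compared with this one; leave the other things on the bench where they are.

Things in the scene. Friction and masses are not known exactly. Their poses are not given: they have to be found in the camera images.
- gauge_grip (a point): centre of the depth gauge's knurled dial ring (diameter 54 mm, 40 to 58 mm above the foot's underside), the place to grip, from above. The steel gauge (0.57 kg, 58 mm high) is a foot bar, a slim barrel and a round dial facing up. z up along its axis, y along the foot bar. At the start it is parked upright, foot across the top of a 24 mm high roll of masking tape, probe free in the roll's hole
- gauge_foot: the gauge's steel foot bar, 30 x 108 x 12 mm; origin at the centre of its underside, on the probe's axis; y along the bar, z up. The sprung probe is a pin of 5 mm diameter with a rounded end; free, it stands 18 mm out below the underside. Pushing it in takes 3 to 5 N; pressed down flat over the groove, the gauge then stays down by its own weight
- gauge_needle (a joint): angle of the needle, rad, clockwise from above; 0 with the probe fully out, 0.2513 rad more for each mm that the probe is pushed in (4.5 rad when flush with the foot)
- gauge_dial (a joint): angle of the dial ring and its graduated face, rad, clockwise from above: the red zero mark is under the needle when this equals gauge_needle. The ring turns against 0.03 N m of friction, has no stop within a turn, and stays where it is left; the fingers that hold the gauge down by the ring can turn it, for while pressed with 10 N or more the foot does not turn with it
- needle_tip (a point): tip of the black needle, 19.5 mm from the gauge's axis, 57 mm above the foot's underside
- zero_mark (a point): inner part of the red zero mark on the white dial face, 19.5 mm from the gauge's axis, 57 mm above the foot's underside
- jig: fixed setting jig: plywood base 200 x 250 x 18 mm, origin at the centre of its underside, z up. On it lies the wooden master board (176 x 176 x 30 mm), held down by two aluminium bars along x, 6 mm thick, inner edges at y = -85 and +85 mm; their black star knobs rise to 76 mm above the bench. The board does not move during the work
- board_top (a point): point in the plane of the master board's top, 48 mm above the bench, over the jig's centre; axes as the jig's. One groove, 10 mm wide, runs along x through the whole board, open above. The board was clamped a little to either side: the groove's centre line lies anywhere from y = -8 to +8 mm and must be found by sight or touch. The groove is 7 to 13 mm deep, not known beforehand
- sanding_block: red sanding block 69 x 136 x 41 mm, a bystander; origin at the centre of its underside
- wedge: beech wedge 38 x 100 x 22 mm, a bystander; origin at the centre of its underside
- pencil: yellow pencil 173 mm long, a bystander; origin at the centre of its underside
Mind the look-alikes: they are no part of the job. Of the things that look like the part that bears gauge_grip, the larger one is meant.

How it is judged (in metres and radians):
On the way:
1. the gauge is pressed firmly down across the groove, probe on the groove's floor, foot flat on the board (contact force between gauge_foot and jig above 4 N and angle between gauge_foot's own z axis and vertical below 0.02 rad and z of gauge_foot in the frame of board_top below 0.0015 m and angle between the y axis of gauge_foot and the y axis of jig, either way round below 0.3 rad and value of joint gauge_needle between 1 and 3.1 rad), for 0.3 s.
At the end, for the whole second after the job is handed in: The gauge stands at rest on the master board, its foot flat (tilt under 0.02 rad, gap under 1.5 mm) and across the groove (within 0.3 rad), its probe on the groove's floor, and the red zero mark under the needle's tip (within 2.2 mm, about 6 degrees) (contact force between gauge_foot and jig above 0.8 N and angle between gauge_foot's own z axis and vertical below 0.02 rad and z of gauge_foot in the frame of board_top below 0.0015 m and angle between the y axis of gauge_foot and the y axis of jig, either way round below 0.3 rad and value of joint gauge_needle between 1 and 3.1 rad and horizontal distance between zero_mark and needle_tip below 0.0022 m and linear speed of gauge_foot below 0.01 m/s and velocity of joint gauge_dial below 0.05 rad/s); the robot touches nothing.
It fails at once if the gauge is rammed into the board or jig (over 60 N) (contact force between gauge and jig above 60 N).
It fails at once if the gauge falls over (angle between gauge_foot's own z axis and vertical above 0.8 rad).
It fails at once if another thing on the bench is pushed aside by more than 30 mm (distance of any of sanding_block, wedge, pencil from where it was at the start of the episode above 0.03 m).
It also fails if it takes over 64 s, if anything falls off the work surface, if the arm or the gripper's body presses on something with over 40 N, if the wrist force passes 120 N, or if a joint passes its speed limit or range.

## Working session

There is one attempt and no reset: what is moved stays moved. The work goes in short steps, Python scripts to look and compute and a shell command to move; the robot and the scene stay as the last step left them, time stands still between calls to the robot, and variables do not carry over. Pictures are saved under pics/ and viewed, and the job is handed in when it is done.

```bash
mkdir -p pics; ls; cat > h.py <<'E'
import numpy as np, cv2
from bench import arm
from scipy.spatial.transform import Rotation as R
def cam(n):
    p=arm.camera_params(n); K=np.array([[p['fx'],0,p['cx']],[0,p['fy'],p['cy']],[0,0,1]]); return K,np.array(p['D'],float),np.array(p['rvec'],float),np.array(p['tvec'],float)
def ray(n,uv,z,c=None):
    K,D,r,t=c or cam(n); M=R.from_rotvec(r.ravel()).as_matrix()
    q=cv2.undistortPoints(np.array(uv,float).reshape(-1,1,2),K,D).reshape(-1,2)
    d=np.c_[q,np.ones(len(q))]@M; o=-M.T@t.ravel()
    return o+d*((z-o[2])/d[:,2])[:,None]
def proj(n,P,c=None):
    K,D,r,t=c or cam(n); return cv2.projectPoints(np.array(P,float).reshape(-1,3),r,t,K,D)[0].reshape(-1,2)
def snap(n,f,crop=None,s=1):
    c=cam(n); im=arm.get_image(n); o=im
    if crop: x0,y0,x1,y1=crop; o=im[y0:y1,x0:x1]
    if s!=1: o=cv2.resize(o,None,fx=s,fy=s,interpolation=cv2.INTER_CUBIC)
    cv2.imwrite('pics/'+f,o[:,:,::-1]); return im,c
E
python3 - <<'E'
from h import *
print(arm.read_state())
for n in ['top','scene']:
    im,c=snap(n,n+'0.png')
    print(n,c)
    for l in ['gauge_grip','gauge_foot','jig','sanding_block','wedge','pencil']:
        for d in arm.masks_of(l,n): print(l,d['conf'],d['extent'])
E
```

```text
pics
{'clock': 0.0, 'joints': array([-1.03238725e+00,  3.85547941e-01,  6.61215820e-03, -5.35021709e-04,
       -1.19398245e+00, -2.58652895e-01]), 'joint_vel': array([ 0.00160826, -0.00039834,  0.00060015,  0.0004318 , -0.0014174 ,
        0.0009309 ]), 'joint_efforts': array([ 5.80273645e-04, -3.92289269e+01,  1.88410628e+01,  4.18611825e+00,
       -4.61728399e-03, -4.20906105e-06]), 'position': array([ 172.48344319, -600.15658476,  249.2160389 ]), 'ee_rot': array([-0.69945014, -0.09838826,  0.09864645,  0.70096942]), 'contact_force': array([ 0.08518045, -0.20210919,  0.65393169]), 'wrist_torque': array([-0.01152498, -0.04662171,  0.0432643 ]), 'gripper_width': 85.30654414188749}
top (array([[385.20734006,   0.        , 316.18798517],
       [  0.        , 385.20734006, 196.62065908],
       [  0.        ,   0.        ,   1.        ]]), array([-0.08170402,  0.        ,  0.        ,  0.        ,  0.        ]), array([ 2.20594973, -1.98932682,  0.2121576 ]), array([  89.68134892,  546.31338168, 1014.12884059]))
gauge_grip 0.75 [186.2, 204.2, 22.4, 22.6]
gauge_grip 0.71 [302.8, 206.9
[... 339 characters left out ...]
.6982148 , 200.29102391],
       [  0.        ,   0.        ,   1.        ]]), array([-0.0176777,  0.       ,  0.       ,  0.       ,  0.       ]), array([ 1.17689294, -2.3139195 ,  0.99678005]), array([390.81200289, 287.35097042, 847.50445956]))
gauge_grip 0.82 [183.4, 301.2, 36.3, 25.2]
gauge_grip 0.63 [298.4, 200.8, 44.4, 36.3]
gauge_grip 0.29 [309.8, 202.9, 23.3, 21.0]
gauge_foot 0.57 [300.7, 218.8, 44.2, 19.8]
gauge_foot 0.54 [185.6, 299.2, 34.6, 21.8]
gauge_foot 0.37 [355.7, 150.1, 119.2, 78.5]
jig 0.78 [357.0, 150.4, 114.5, 81.2]
jig 0.53 [313.4, 207.5, 19.6, 14.4]
sanding_block 0.57 [243.0, 178.4, 49.2, 43.1]
wedge 0.7 [243.6, 285.2, 46.7, 18.6]
pencil 0.62 [353.4, 236.1, 20.6, 58.6]
```

```bash
python3 - <<'E'
import cv2
for n,c in [('top',(150,110,480,310)),('scene',(150,120,500,340))]:
    im=cv2.imread(f'pics/{n}0.png'); x0,y0,x1,y1=c
    cv2.imwrite(f'pics/{n}0z.png',cv2.resize(im[y0:y1,x0:x1],None,fx=2.2,fy=2.2,interpolation=3))
E
```

```text
(no output)
```

View pics/top0z.png

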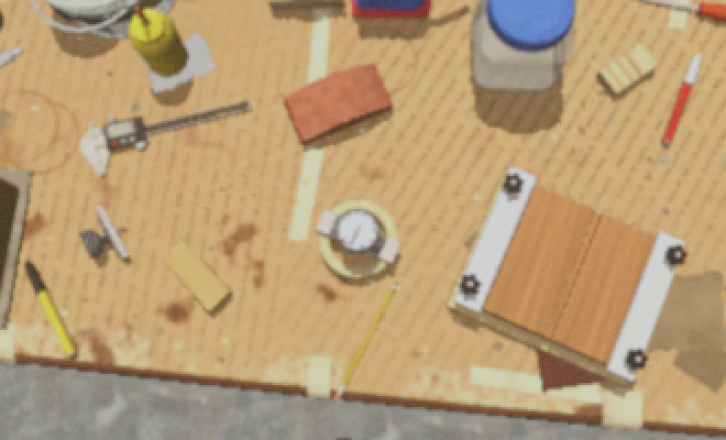

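View pics/scene0z.png

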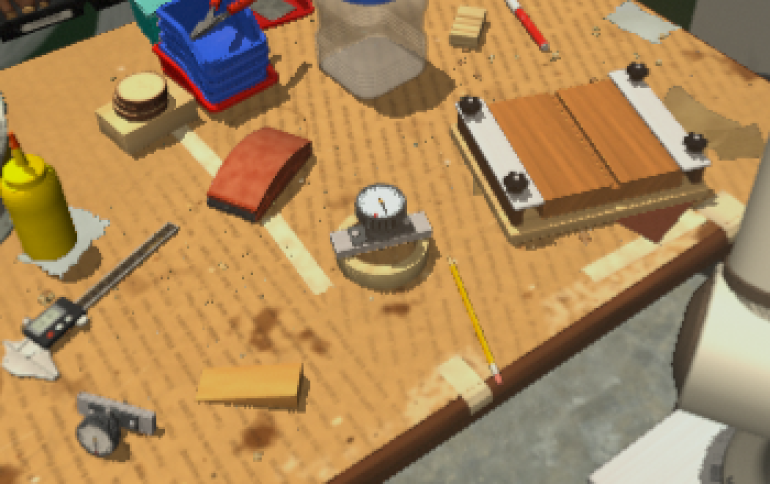

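The gauge stands on the tape roll, with its dial at about (313,215) in the top picture. The smaller look-alike lies on its side at about (196,215). The jig is at about (408,237), and its groove shows as a dark line.

```bash
python3 - <<'E'
from h import *
z=lambda p:[(150+a/2.2,110+b/2.2) for a,b in p]
print('dial',ray('top',z([(357,232)]),81))
print('dial scene',ray('scene',[(150+382/2.2,120+203/2.2)],81))
f=ray('top',z([(329,221),(386,249)]),36);print('foot',f, np.degrees(np.arctan2(*(f[0]-f[1])[1::-1])))
# knobs
k=ray('top',z([(513,184),(470,286),(676,255),(637,359)]),76);print('knobs',k,k.mean(0))
g=ray('top',z([(602,214),(553,335)]),48);print('groove',g,np.degrees(np.arctan2(*(g[1]-g[0])[1::-1])))
b=ray('top',z([(527,184),(658,236),(484,292),(613,364)]),48);print('board corners',b,b.mean(0))
E
```

```text
dial [[476.57928852 150.03665388  81.        ]]
dial scene [[474.39347689 154.27439045  81.        ]]
foot [[494.65194281 188.79635934  36.        ]
 [466.03202376 112.31336292  36.        ]] 69.484162842975
knobs [[ 557.88454461  -37.60296281   76.        ]
 [ 425.13872305    6.11174736   76.        ]
 [ 488.717637   -246.03184564   76.        ]
 [ 357.09626818 -202.39919211   76.        ]] [ 457.20929321 -119.9805633    76.        ]
groove [[ 537.20030577 -158.42769881   48.        ]
 [ 377.95735946 -104.60602166   48.        ]] 161.32553422744104
board corners [[ 566.60831785  -59.80215909   48.        ]
 [ 515.91562816 -231.84850031   48.        ]
 [ 422.67448729  -14.96660364   48.        ]
 [ 349.59460944 -181.34905356   48.        ]] [ 463.69826068 -121.99157915   48.        ]
```

```bash
cat >> h.py <<'E'
def go(xyz,yaw,show=True):
    """tool pointing down (y_tool=-Z), jaw axis z_tool at yaw deg; prints shift cm and rotvec deg from present pose (measured)"""
    s=arm.read_state(); A=R.from_quat(s['ee_rot']); p=s['position']
    y=np.radians(yaw); zt=np.array([np.cos(y),np.sin(y),0]); yt=np.array([0,0,-1.]); xt=np.cross(yt,zt)
    B=R.from_matrix(np.c_[xt,yt,zt]); sh=A.inv().apply(np.array(xyz)-p)/10; rv=(A.inv()*B).as_rotvec(degrees=True)
    print('shift',sh.round(2),'rot',rv.round(2))
def st():
    s=arm.read_state(); M=R.from_quat(s['ee_rot']).as_matrix()
    print('t',round(s['clock'],2),'p',s['position'].round(1),'F',s['contact_force'].round(1),'T',s['wrist_torque'].round(2),'w',round(s['gripper_width'],1),'jawyaw',np.degrees(np.arctan2(M[1,2],M[0,2])).round(2),'ytool',M[:,1].round(3),'q',s['joints'].round(2))
E
python3 - <<'E'
from h import *
st(); print(R.from_quat(arm.read_state()['ee_rot']).as_matrix().round(2))
K,D,r,t=cam('wrist'); M=R.from_rotvec(r).as_matrix(); print('wristcam pos',-M.T@t,'axes',M.round(2),K[0,0])
go([440,-130,250],-16)
go([476,151,250],-16)
E
```

```text
t 0.7 p [ 172.6 -600.7  250.4] F [0.9 0.1 0.7] T [0.04 0.03 0.01] w 85.6 jawyaw 106.03 ytool [ 0. -0. -1.] q [-1.03  0.38  0.01 -0.   -1.19 -0.26]
[[ 0.96  0.   -0.28]
 [ 0.28 -0.    0.96]
 [ 0.   -1.   -0.  ]]
wristcam pos [  91.53600386 -625.16822995  373.93519565] axes [[-0.28  0.96  0.  ]
 [ 0.91  0.26  0.33]
 [ 0.32  0.09 -0.94]] 283.678790128729
shift [3.870e+01 3.000e-02 3.785e+01] rot [ -0.   122.03   0.  ]
shift [4.991e+01 3.000e-02 6.387e+01] rot [ -0.   122.03   0.  ]
```

```bash
python3 - <<'E'
from h import *
go([457,-120,250],161)
go([476,151,250],161)
E
```

```text
shift [4.061e+01 3.000e-02 3.835e+01] rot [  0.   -54.97   0.  ]
shift [4.991e+01 3.000e-02 6.387e+01] rot [  0.   -54.97   0.  ]
```

```bash
python3 -m inch '[[1,40.6,0,38.4,0,-55,0],[1,40.6,0,38.4,0,-55,0],[1,40.6,0,38.4,0,-55,0],[1,40.6,0,38.4,0,-55,0],[1,40.6,0,38.4,0,-55,0],[1,40.6,0,38.4,0,-55,0],[1,40.6,0,38.4,0,-55,0],[1,40.6,0,38.4,0,-55,0],[1,40.6,0,38.4,0,-55,0],[1,40.6,0,38.4,0,-55,0],[1,40.6,0,38.4,0,-55,0],[1,40.6,0,38.4,0,-55,0],[1,40.6,0,38.4,0,-55,0],[1,40.6,0,38.4,0,-55,0],[1,40.6,0,38.4,0,-55,0],[1,40.6,0,38.4,0,-55,0],[1,40.6,0,38.4,0,-55,0],[1,40.6,0,38.4,0,-55,0]]'
python3 - <<'E'
from h import *
st(); im,c=snap('wrist','w1.png'); st()
np.savez('w1.npz',K=c[0],D=c[1],r=c[2],t=c[3])
go([476,151,250],161)
E
```

```text
clock: 2.2
position: [456.2, -120.3, 250.3]
ee_rot: [-0.576, -0.41, 0.41, 0.576]
contact_force: [-0.5, 0.1, -0.1]
gripper_width: 85.0
t 2.2 p [ 456.2 -120.3  250.3] F [-0.5  0.1 -0.1] T [-0.02  0.01  0.03] w 85.0 jawyaw 160.95 ytool [-0. -0. -1.] q [ 0.09  0.12 -0.35  0.   -1.1  -0.42]
t 2.25 p [ 456.2 -120.4  250.4] F [-0.3  0.1  0.5] T [-0.04  0.01  0.06] w 85.6 jawyaw 160.93 ytool [-0. -0. -1.] q [ 0.09  0.12 -0.35  0.   -1.1  -0.42]
shift [26.3   0.04  6.99] rot [-0.   -0.07 -0.  ]
```

View pics/w1.png

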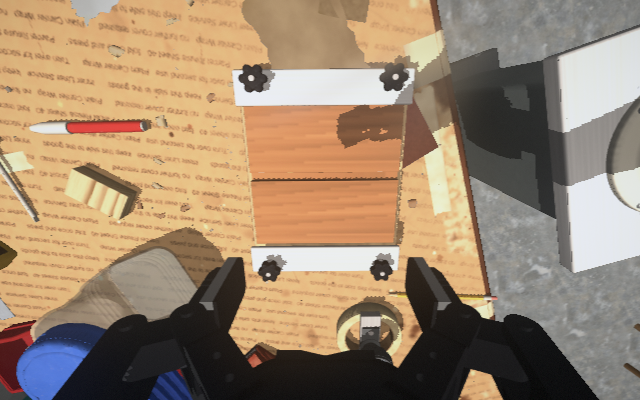

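The wrist picture shows the jig square on. The groove runs from about (250,180) to (398,180), the four knobs are at (254,77), (395,76), (269,271) and (381,270), and the gauge is at the bottom.

```bash
python3 - <<'E'
from h import *
im=cv2.imread('pics/w1.png'); cv2.imwrite('pics/w1z.png',cv2.resize(im[60:285,225:425],None,fx=2.6,fy=2.6,interpolation=3))
d=np.load('w1.npz');c=(d['K'],d['D'],d['r'],d['t'])
# dark groove row per column
g=cv2.cvtColor(im,cv2.COLOR_BGR2GRAY).astype(int)
for x in range(255,396,15): print(x,g[172:190,x])
E
```

```text
255 [164 170 170 170 169 170 145  88  60 100 153 150 147 144 149 157 161 164]
270 [162 169 171 170 169 169 145  88  59 131 147 146 151 154 156 155 159 162]
285 [156 168 167 168 167 168 167  77  57 140 153 157 155 154 155 155 156 157]
300 [152 166 166 166 166 166 141  74  53 152 156 156 154 151 153 153 154 152]
315 [147 164 163 164 164 163 138  66  56 156 154 153 151 150 151 150 148 149]
330 [150 161 160 161 161 128  92  67  65 159 153 149 147 147 147 149 150 153]
345 [145 156 157 157 157 125  92  60  70 159 150 147 145 144 144 148 154 155]
360 [153 152 151 152 152 123  92  61  92 151 148 145 141 148 156 157 154 152]
375 [151 150 150 151 150 122  85  67 106 151 147 151 155 157 157 157 153 151]
390 [161 161 162 161 162 131  91  70 140 150 147 150 155 156 156 156 152 150]
```

View pics/w1z.png

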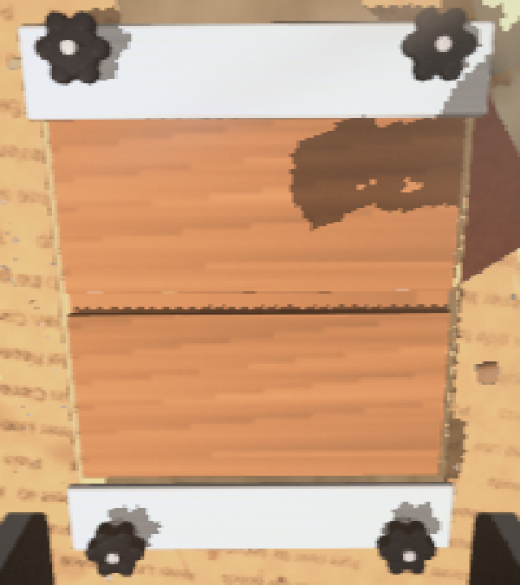

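```bash
python3 - <<'E'
from h import *
d=np.load('w1.npz');c=(d['K'],d['D'],d['r'],d['t'])
z=lambda p:[(225+a/2.6-.3,60+b/2.6-.3) for a,b in p]
a=ray(0,[(270,172.5),(375,172.3),(270,180.7),(375,180.1)],48,c); print('lips',a)
m=a.mean(0);dr=(a[1]-a[0])+(a[3]-a[2]);ga=np.degrees(np.arctan2(dr[1],dr[0]));print('centre',m,'dir',ga)
k=ray(0,[(254.5,78),(395,76.5),(269.5,271),(381,270)],76,c);print('knobs',k,k.mean(0))
b=ray(0,z([(27,118),(488,119),(70,485),(452,486)]),54,c);print('bar inner corners',b)
print('bar edge dirs',[np.degrees(np.arctan2(*(b[i]-b[j])[1::-1])) for i,j in((1,0),(3,2))])
u=np.array([np.cos(np.radians(161.5)),np.sin(np.radians(161.5))]);n=np.array([np.sin(np.radians(18.5)),np.cos(np.radians(18.5))])
for nm,P in(('lips',a),('knobs',k),('bars',b)):print(nm,(P[:,:2]@u).round(1),(P[:,:2]@n).round(1))
E
```

```text
lips [[ 515.72634286 -148.27073551   48.        ]
 [ 398.90041087 -108.2412293    48.        ]
 [ 519.5782366  -139.05105934   48.        ]
 [ 401.46993017  -99.10467313   48.        ]]
centre [ 458.91873013 -123.66692432   48.        ] dir 161.20049089278214
knobs [[ 486.30532386 -244.21052025   76.        ]
 [ 357.56507709 -201.21374749   76.        ]
 [ 556.27240495  -39.51930009   76.        ]
 [ 427.55016767    3.35775151   76.        ]] [ 456.92324339 -120.39645408   76.        ]
bar inner corners [[ 520.918762   -229.64398896   54.        ]
 [ 341.81359678 -167.45783545   54.        ]
 [ 573.01535905  -68.50966461   54.        ]
 [ 397.38841211   -7.38996126   54.        ]]
bar edge dirs [np.float64(160.8527589491547), np.float64(160.8116593930152)]
lips [-536.1 -412.6 -536.8 -412.2] [23.  23.9 33.  33.4]
knobs [-538.7 -402.9 -540.1 -404.4] [-77.3 -77.4 139.  138.8]
bars [-566.9 -377.3 -565.1 -379.2] [-52.5 -50.3 116.9 119.1]
```

```bash
python3 -m inch '[[1,26.3,0,7,0,0,0],[1,26.3,0,7,0,0,0],[1,26.3,0,7,0,0,0],[1,26.3,0,7,0,0,0],[1,26.3,0,7,0,0,0],[1,26.3,0,7,0,0,0],[1,26.3,0,7,0,0,0],[1,26.3,0,7,0,0,0],[1,26.3,0,7,0,0,0],[1,26.3,0,7,0,0,0]]'
python3 - <<'E'
from h import *
st(); im,c=snap('wrist','w2.png')
np.savez('w2.npz',K=c[0],D=c[1],r=c[2],t=c[3])
for d in arm.masks_of('gauge_grip','wrist'): print(d['conf'],d['extent'])
for d in arm.masks_of('gauge_foot','wrist'): print(d['conf'],d['extent'])
E
```

```text
clock: 3.08
position: [475.9, 150.9, 250.2]
ee_rot: [0.576, 0.41, -0.411, -0.576]
contact_force: [1.1, 0.4, -0.1]
gripper_width: 85.7
t 3.08 p [475.9 150.9 250.2] F [ 1.1  0.4 -0.1] T [-0.02  0.02 -0.01] w 85.7 jawyaw 160.96 ytool [-0.001 -0.    -1.   ] q [ 0.63  0.17 -0.29 -0.   -1.11 -0.97]
0.93 [297.0, 134.3, 53.9, 86.8]
0.65 [386.3, 329.5, 30.4, 36.0]
0.98 [384.1, 330.3, 36.7, 37.6]
0.8 [312.0, 133.0, 25.7, 87.6]
```

View pics/w2.png

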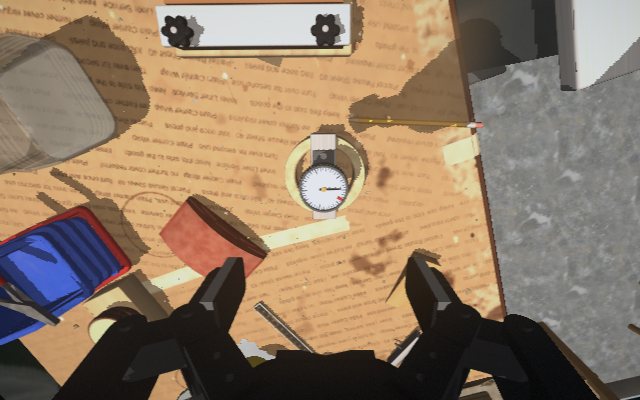

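```bash
python3 - <<'E'
import cv2
im=cv2.imread('pics/w2.png'); cv2.imwrite('pics/w2z.png',cv2.resize(im[125:225,275:375],None,fx=6,fy=6,interpolation=3))
E
```

```text
(no output)
```

View pics/w2z.png

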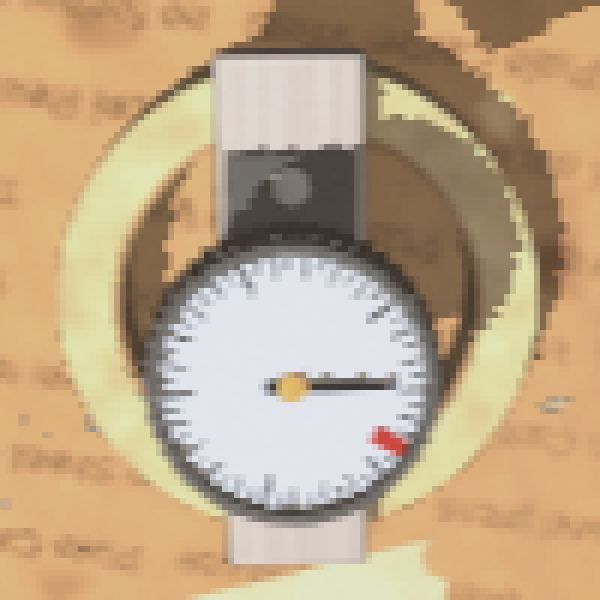

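```bash
python3 - <<'E'
from h import *
d=np.load('w2.npz');c=(d['K'],d['D'],d['r'],d['t'])
z=lambda p:[(275+(a+.5)/6-.5,125+(b+.5)/6-.5) for a,b in p]
P=ray(0,z([(292,387),(394,384),(382,437)]),81,c);print(P)
v=P[1:]-P[0];print(np.degrees(np.arctan2(v[:,1],v[:,0])),np.hypot(v[:,0],v[:,1]))
E=ray(0,z([(146,387),(442,387)]),78,c);print('ring',E,E.mean(0))
f=ray(0,z([(290,52),(297,564)]),36,c);print('foot ends',f,f.mean(0),np.degrees(np.arctan2(*(f[1]-f[0])[1::-1])))
e=ray(0,z([(216,54),(228,564),(366,54),(366,564)]),36,c);print([np.degrees(np.arctan2(*(e[i+1]-e[i])[1::-1])) for i in(0,2)])
go([*P[0][:2],140],161)
E
```

```text
[[479.37792962 153.1100774   81.        ]
 [461.88079662 158.54598349  81.        ]
 [467.04196103 167.38278603  81.        ]]
[162.74133358 130.83700877] [18.32208335 18.86494984]
ring [[504.74269209 145.32995923  78.        ]
 [453.95591562 162.83465781  78.        ]] [479.34930386 154.08230852  78.        ]
foot ends [[462.20501401 101.63658486  36.        ]
 [496.09421067 203.79544406  36.        ]] [479.14961234 152.71601446  36.        ] 71.64774936656492
[np.float64(71.40639820010247), np.float64(71.68727379496048)]
shift [ 0.35 11.04 -0.23] rot [ 0.   -0.09  0.  ]
```

```bash
python3 -m inch '[[1,0.35,4,-0.23,0,0,0],[1,0.35,8,-0.23,0,0,0],[1,0.35,11,-0.23,0,0,0],[1,0.35,13.5,-0.23,0,0,0],[1,0.35,15.5,-0.23,0,0,0],[1,0.35,17,-0.23,0,0,0],[1,0.35,17.8,-0.23,0,0,0],[1,0.35,17.8,-0.23,0,0,0],[1,0.35,17.8,-0.23,0,0,0]]'
python3 - <<'E'
from h import *
st(); snap('wrist','w3.png'); snap('scene','s3.png',(250,140,400,260),5)
E
```

```text
clock: 3.98
position: [479.8, 154.2, 72.7]
ee_rot: [0.576, 0.411, -0.411, -0.576]
contact_force: [0.8, 0.5, 1.1]
gripper_width: 85.3
t 3.98 p [479.8 154.2  72.7] F [0.8 0.5 1.1] T [ 0.02 -0.04  0.02] w 85.3 jawyaw 161.0 ytool [ 0. -0. -1.] q [ 0.63  0.39 -0.51  0.   -0.67 -0.97]
```

View pics/w3.png

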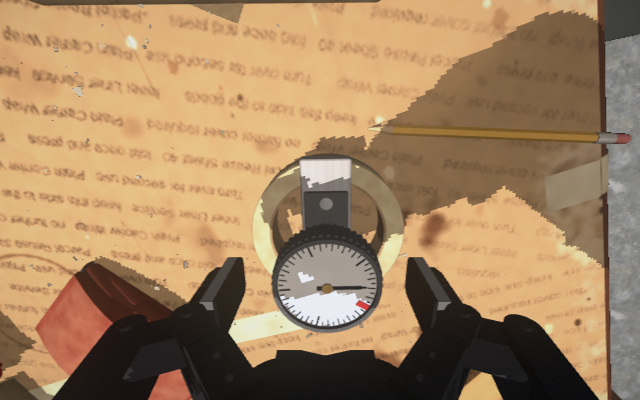

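View pics/s3.png

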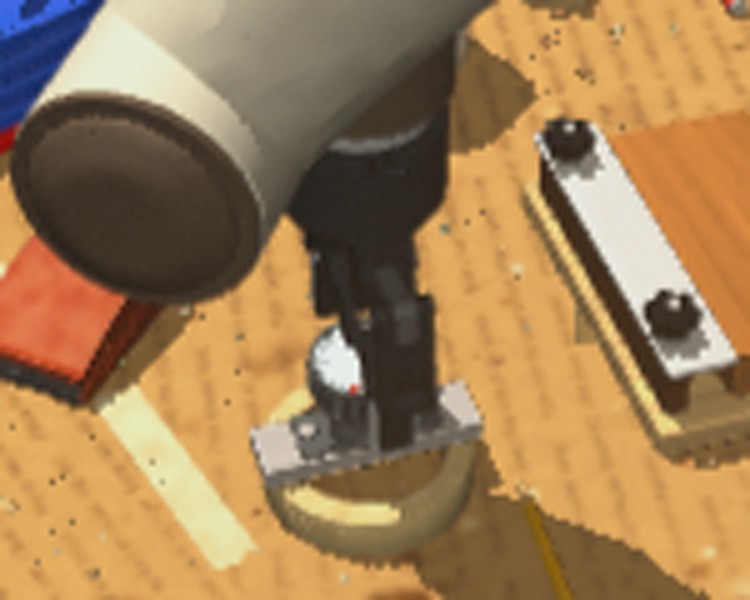

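The gauge sits between the open fingers, hub at (327,288). The dial stays visible to the wrist camera even at grip height.

```bash
python3 - <<'E'
from h import *
print(ray('wrist',[(327,288),(327,277)],81)); st(); print(proj('wrist',[[479.8,154.2,81]]))
E
```

```text
[[479.89600928 154.66036679  81.        ]
 [477.87875647 148.74195083  81.        ]]
t 4.08 p [480.2 154.8  73.5] F [0.2 0.1 0.2] T [-0.   -0.01 -0.01] w 85.4 jawyaw 161.02 ytool [ 0.002  0.001 -1.   ] q [ 0.63  0.39 -0.51  0.   -0.67 -0.97]
[[326.88117499 287.1904329 ]]
```

```bash
python3 -m inch '[[0.4,0,0,0,0,0,0],[0.4,0,0,0,0,0,0],[0.4,0,0,0,0,0,0],[0.4,0,0,0,0,0,0],[0.4,0,0,0,0,0,0],[0.4,0,0,0,0,0,0],[0.4,0,0,0,0,0,0],[0.4,0,0,0,0,0,0]]'
python3 -m inch '[[0.4,0,-0.5,0,0,0,0],[0.4,0,-1,0,0,0,0],[0.4,0,-2,0,0,0,0],[0.4,0,-4,0,0,0,0],[0.4,0,-6,0,0,0,0],[0.4,0,-8,0,0,0,0],[0.4,0,-8,0,0,0,0]]'
python3 - <<'E'
from h import *
st(); snap('wrist','w4.png'); 
go([459.2,-123,153],161)
E
```

```text
clock: 4.75
position: [479.6, 154.8, 73.4]
ee_rot: [0.576, 0.411, -0.41, -0.575]
contact_force: [-3.1, 0.5, 4.6]
gripper_width: 52.5
clock: 5.33
position: [481.2, 155.6, 155.8]
ee_rot: [0.576, 0.414, -0.408, -0.575]
contact_force: [0.0, 0.8, -4.8]
gripper_width: 52.3
t 5.33 p [481.2 155.6 155.8] F [ 0.   0.8 -4.8] T [ 0.19 -0.26 -0.01] w 52.3 jawyaw 161.08 ytool [ 0.006  0.004 -1.   ] q [ 0.63  0.28 -0.42  0.   -0.87 -0.97]
shift [-2.698e+01 -2.000e-02 -7.070e+00] rot [0.13 0.02 0.22]
```

View pics/w4.png

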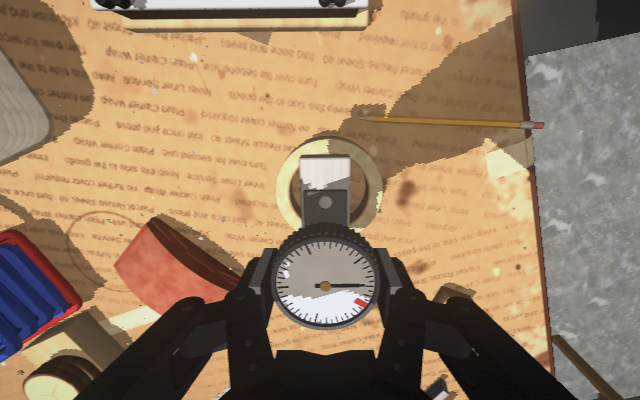

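```bash
python3 -m inch '[[0.4,-1,-1,-0.3,0,0,0],[0.4,-3,-1,-0.8,0,0,0],[0.4,-6,-1,-1.6,0,0,0],[0.4,-9.5,-1,-2.5,0,0,0],[0.4,-13,-1,-3.4,0,0,0],[0.4,-16.5,-1,-4.3,0,0,0],[0.4,-20,-1,-5.2,0,0,0],[0.4,-23,-1,-6,0,0,0],[0.4,-25,-1,-6.6,0,0,0],[0.4,-26.5,-1,-7,0,0,0],[0.4,-27,0,-7.1,0,0,0],[0.4,-27,0,-7.1,0,0,0],[0.4,-27,0,-7.1,0,0,0]]'
python3 - <<'E'
from h import *
st(); im,c=snap('wrist','w5.png'); np.savez('w5.npz',K=c[0],D=c[1],r=c[2],t=c[3]); st()
E
```

```text
clock: 6.47
position: [456.9, -124.3, 150.7]
ee_rot: [-0.575, -0.409, 0.412, 0.577]
contact_force: [-0.3, 0.4, -5.4]
gripper_width: 52.2
t 6.47 p [ 456.9 -124.3  150.7] F [-0.3  0.4 -5.4] T [ 0.05 -0.05 -0.04] w 52.2 jawyaw 160.94 ytool [-0.005  0.    -1.   ] q [ 0.08  0.24 -0.49 -0.   -0.85 -0.41]
t 6.52 p [ 457.8 -123.9  151.4] F [ 0.4  0.2 -6.3] T [ 0.07 -0.1  -0.03] w 52.2 jawyaw 161.01 ytool [-0.003  0.    -1.   ] q [ 0.08  0.24 -0.49 -0.   -0.85 -0.41]
```

View pics/w5.png

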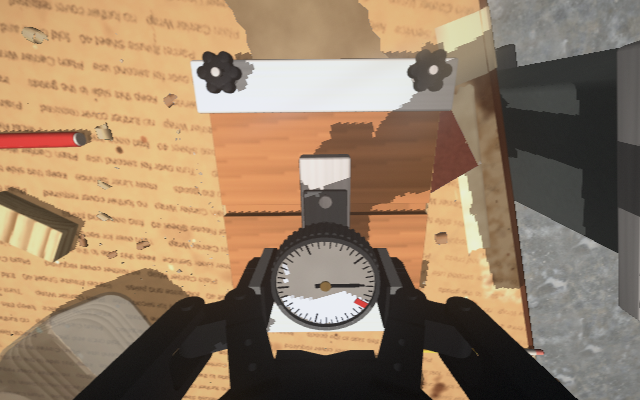

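```bash
python3 -m inch '[[0.4,0,1,0,0,0,0],[0.4,0,2,0,0,0,0],[0.4,0,2.8,0,0,0,0],[0.4,0,3.2,0,0,0,0],[0.4,0,3.2,0,0,0,0],[0.4,0,3.2,0,0,0,0]]'
python3 - <<'E'
from h import *
st(); im,c=snap('wrist','w6.png'); np.savez('w6.npz',K=c[0],D=c[1],r=c[2],t=c[3]); st()
z=cv2.resize(im[120:320,190:460],None,fx=2.9,fy=2.9,interpolation=3); cv2.imwrite('pics/w6z.png',z[:,:,::-1])
g=cv2.cvtColor(im,cv2.COLOR_RGB2GRAY).astype(int)
for x in list(range(215,300,15))+list(range(365,420,15)): print(x,g[216:246,x])
E
```

```text
clock: 7.02
position: [459.0, -123.6, 120.4]
ee_rot: [0.575, 0.411, -0.411, -0.575]
contact_force: [1.0, 0.3, -5.9]
gripper_width: 52.1
t 7.02 p [ 459.  -123.6  120.4] F [ 1.   0.3 -5.9] T [-0.01 -0.02 -0.02] w 52.1 jawyaw 161.08 ytool [-0. -0. -1.] q [ 0.08  0.28 -0.53  0.   -0.76 -0.41]
t 7.07 p [ 459.3 -123.7  120.7] F [ 0.5 -0.  -5.5] T [-0.   -0.08  0.07] w 52.6 jawyaw 161.08 ytool [ 0.001 -0.    -1.   ] q [ 0.08  0.28 -0.53  0.   -0.76 -0.41]
215 [158 182 184 189 187 186 187 187 186 186 135  73  57 132 152 149 148 144
 143 144 148 151 159 155 159 154 161 166 159 163]
230 [161 169 169 169 169 169 168 169  97  55  55  55  57 129 149 147 147 150
 152 154 154 156 157 157 160 160 159 157 157 158]
245 [158 168 169 168 169 169 169 168  96  56  54  54  58 134 144 143 143 148
 152 152 153 155 155 156 157 157 155 154 154 154]
260 [156 168 167 167 168 167 142  95  83  54  53  52  63 139 150 153 154 154
 153 152 154 153 154 154 156 154 153 150 151 151]
275 [166 167 167 166 166 166 140 140  84  54  52  52  71 140 149 154 154 153
 151 151 151 151 151 153 153 154 149 147 146 148]
290 [164 164 164 163 165 164  94  92  82  50  49  50  81 154 156 154 153 152
 150  62  45  46  45  45  44  45  51  59  60  47]
365 [ 87  87  86  86  86  86  86  86  58  51  50  49  79  86  83  84  81 141
 142 141 140 122 115 119  79  58  43  45  43  45]
380 [ 85  85  84  84  84  85  84  85  59  50  50  50 109 150 147 146 143 141
 142 146 152 156 155 154 153 150 147 147 150 153]
395 [149 150 150 149 150 151 150 119  51  50  51  51 128 151 147 144 141 138
 139 146 152 155 154 152 150 149 147 147 149 152]
410 [146 147 146 147 147 124 123  84  51  50  51  55 138 150 146 145 149 151
 153 154 156 154 153 151 150 148 147 146 149 152]
```

View pics/w6z.png

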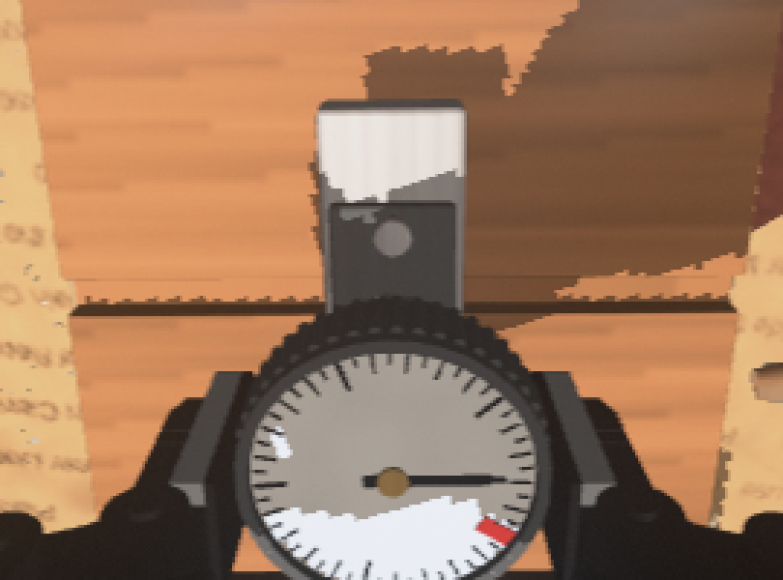

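```bash
python3 - <<'E'
from h import *
d=np.load('w6.npz');c=(d['K'],d['D'],d['r'],d['t'])
a=ray(0,[(235,216.3),(395,216.0),(235,228.7),(395,227.9)],48,c); print(a.round(1))
th=np.radians(161);u=np.array([np.cos(th),np.sin(th)]);n=np.array([-u[1],u[0]])*-1
print('dir',np.degrees(np.arctan2(*(a[1]-a[0]+a[3]-a[2])[1::-1])))
print('n of lips',a[:,:2]@n,'mean',(a[:,:2]@n).mean())
s=arm.read_state();print('n tcp',s['position'][:2]@n)
h=ray(0,[(190+392/2.9,120+482/2.9)],s['position'][2]+8,c);print('hub',h,h[:,:2]@n)
# wall depth: lower wall edge row ~223.8 at cols 235,395
L=a[2:,:2]@n
o=None
for uv,l in(((235,223.9),L[0]),((395,223.5),L[1])):
    for dep in range(5,15):
        p=ray(0,[uv],48-dep,c)[0]; print(dep,round(p[:2]@n-l,2),end=' | ')
    print()
E
```

```text
[[ 521.6 -150.2   48. ]
 [ 408.6 -111.8   48. ]
 [ 525.9 -141.    48. ]
 [ 411.  -102.4   48. ]]
dir 161.32796192009604
n of lips [27.75642697 27.28245186 37.90712835 37.00410947] mean 32.487529161398456
n tcp 32.58177956918693
hub [[ 458.96130606 -125.5646343   128.70498193]] [30.69949121]
5 -1.75 | 6 -1.3 | 7 -0.86 | 8 -0.42 | 9 0.03 | 10 0.47 | 11 0.92 | 12 1.36 | 13 1.8 | 14 2.25 | 
5 -1.42 | 6 -0.98 | 7 -0.54 | 8 -0.1 | 9 0.34 | 10 0.78 | 11 1.22 | 12 1.66 | 13 2.11 | 14 2.55 |
```

```bash
python3 -m inch '[[0.4,0.12,0.2,0,0,0,0],[0.4,0.12,0.5,0,0,0,0],[0.4,0.12,0.8,0,0,0,0],[0.4,0.12,1.0,0,0,0,0],[0.4,0.12,1.0,0,0,0,0],[0.4,0.12,1.0,0,0,0,0]]'
python3 - <<'E'
from h import *
st(); im,c=snap('wrist','w7.png',(230,140,430,340),3);st()
E
```

```text
clock: 7.57
position: [459.1, -122.8, 110.2]
ee_rot: [-0.575, -0.411, 0.411, 0.576]
contact_force: [-0.3, 0.4, -5.5]
gripper_width: 52.1
t 7.57 p [ 459.1 -122.8  110.2] F [-0.3  0.4 -5.5] T [ 0.03 -0.04  0.  ] w 52.1 jawyaw 161.03 ytool [-0. -0. -1.] q [ 0.08  0.29 -0.54  0.   -0.74 -0.41]
t 7.62 p [ 459.2 -122.8  110.3] F [ 0.3  0.4 -5.4] T [ 0.04 -0.03  0.01] w 52.3 jawyaw 161.03 ytool [-0. -0. -1.] q [ 0.08  0.29 -0.54  0.   -0.74 -0.41]
```

View pics/w7.png

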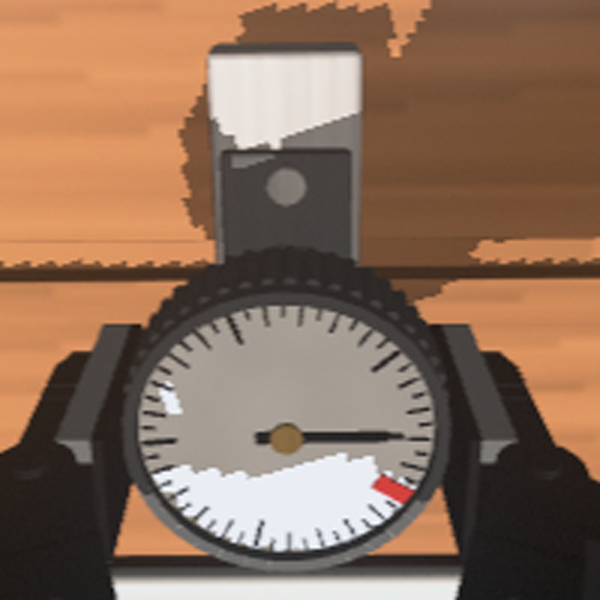

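The probe tip should now be about 5 mm below board level. There is no force on it and the needle still reads 0, so it is in the groove. I'll continue down slowly.

```bash
python3 -m inch '[[0.4,0,0.15,0,0,0,0],[0.4,0,0.3,0,0,0,0],[0.4,0,0.45,0,0,0,0],[0.4,0,0.6,0,0,0,0],[0.4,0,0.75,0,0,0,0],[0.4,0,0.9,0,0,0,0],[0.4,0,0.9,0,0,0,0],[0.4,0,0.9,0,0,0,0]]'
python3 - <<'E'
from h import *
st()
E
```

```text
clock: 8.28
position: [459.4, -122.8, 101.4]
ee_rot: [0.576, 0.411, -0.411, -0.575]
contact_force: [0.5, 0.2, -1.6]
gripper_width: 52.0
t 8.28 p [ 459.4 -122.8  101.4] F [ 0.5  0.2 -1.6] T [-0.04 -0.05 -0.  ] w 52.0 jawyaw 161.03 ytool [ 0. -0. -1.] q [ 0.08  0.31 -0.55  0.   -0.71 -0.41]
```

```bash
python3 -m inch '[[0.4,0,0.1,0,0,0,0],[0.4,0,0.2,0,0,0,0],[0.4,0,0.3,0,0,0,0],[0.4,0,0.38,0,0,0,0],[0.4,0,0.38,0,0,0,0]]'; python3 -m inch '[[0.4,0,0.05,0,0,0,0],[0.4,0,0.05,0,0,0,0]]'
```

```text
clock: 8.7
position: [459.4, -122.7, 97.6]
ee_rot: [0.576, 0.411, -0.411, -0.575]
contact_force: [0.4, -0.0, -0.9]
gripper_width: 52.1
clock: 8.87
position: [459.4, -122.8, 97.5]
ee_rot: [0.576, 0.411, -0.411, -0.575]
contact_force: [-1.5, 0.7, 4.0]
gripper_width: 52.1
```

```bash
python3 -m inch '[[0.4,0,0.05,0,0,0,0],[0.4,0,0.05,0,0,0,0]]'
```

```text
clock: 9.03
position: [459.4, -122.8, 97.5]
ee_rot: [0.576, 0.411, -0.411, -0.575]
contact_force: [-3.3, 1.5, 7.5]
gripper_width: 52.0
```

```bash
python3 -m inch '[[0.4,0,0.05,0,0,0,0],[0.4,0,0.1,0,0,0,0],[0.4,0,0.12,0,0,0,0],[0.4,0,0.12,0,0,0,0],[0.4,0,0.12,0,0,0,0],[0.4,0,0.12,0,0,0,0]]'
python3 - <<'E'
from h import *
st(); im,c=snap('wrist','w8.png',(230,190,430,340),3.9);st()
np.savez('w8.npz',K=c[0],D=c[1],r=c[2],t=c[3])
im,c=snap('scene','s8.png',(330,100,480,220),5)
E
```

```text
clock: 9.53
position: [459.4, -122.8, 97.4]
ee_rot: [0.576, 0.411, -0.411, -0.575]
contact_force: [-5.4, 2.0, 16.0]
gripper_width: 52.2
t 9.53 p [ 459.4 -122.8   97.4] F [-5.4  2.  16. ] T [ 0.78  1.51 -0.05] w 52.2 jawyaw 161.09 ytool [ 0.001 -0.001 -1.   ] q [ 0.08  0.31 -0.55  0.   -0.7  -0.41]
t 9.58 p [ 459.4 -122.8   97.4] F [-5.3  2.6 15.5] T [ 0.77  1.56 -0.07] w 52.2 jawyaw 161.09 ytool [ 0.001 -0.001 -1.   ] q [ 0.08  0.31 -0.55  0.   -0.7  -0.41]
```

View pics/w8.png

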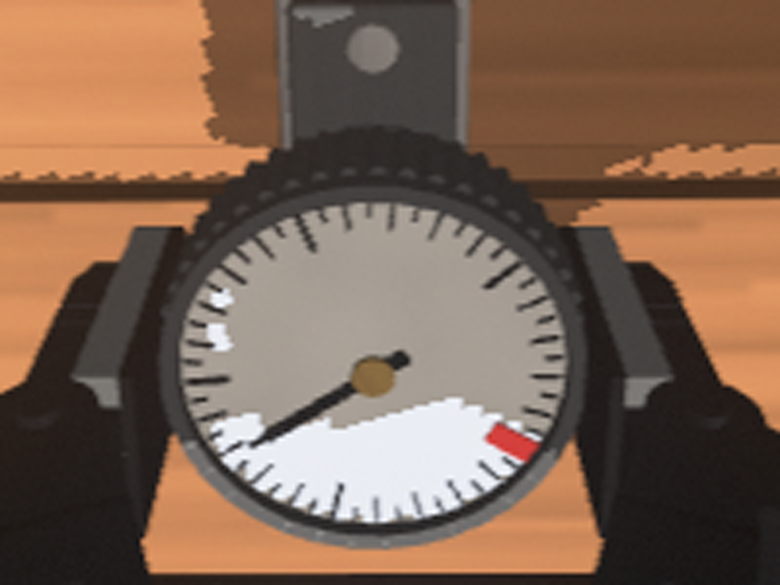

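View pics/s8.png

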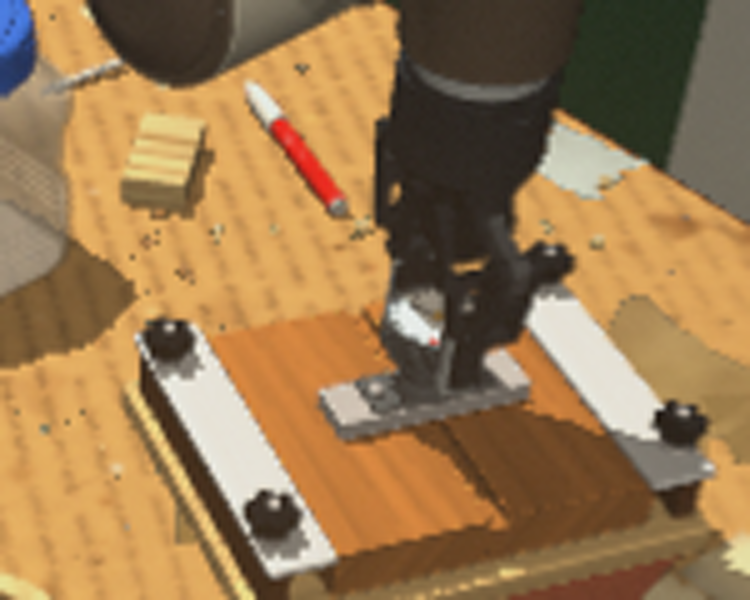

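```bash
cat > ang.py <<'E'
from h import *
def ang(c,pts,z):
    P=ray(0,pts,z,c);v=P[1:]-P[0];a=np.degrees(np.arctan2(v[:,1],v[:,0]));print('az',a,'r',np.hypot(v[:,0],v[:,1]),'needle is cw of mark by',(a[1]-a[0])%360)
def load(f):
    d=np.load(f);return d['K'],d['D'],d['r'],d['t']
E
python3 - <<'E'
from ang import *
z=lambda p:[(230+(a+.5)/3.9-.5,190+(b+.5)/3.9-.5) for a,b in p]
ang(load('w8.npz'),z([(373,377),(252,444),(500,440)]),105)
E
```

```text
az [ 14.39753785 130.74444907] r [18.39563111 18.6785675 ] needle is cw of mark by 116.34691121571184
```

```bash
python3 -m inch '[[0.4,0,0,0,0,4,0],[0.4,0,0,0,0,8,0],[0.4,0,0,0,0,12,0],[0.4,0,0,0,0,16,0],[0.4,0,0,0,0,20,0],[0.4,0,0,0,0,20,0]]'
python3 - <<'E'
from h import *
st(); im,c=snap('wrist','w9.png',(230,140,430,340),3)
E
```

```text
clock: 10.13
position: [459.7, -122.9, 97.4]
ee_rot: [0.639, 0.305, -0.304, -0.638]
contact_force: [-4.8, 0.3, 14.9]
gripper_width: 52.4
t 10.13 p [ 459.7 -122.9   97.4] F [-4.8  0.3 14.9] T [ 0.32  1.32 -0.06] w 52.4 jawyaw 140.96 ytool [ 0.002 -0.001 -1.   ] q [ 0.08  0.31 -0.55  0.   -0.7  -0.76]
```

View pics/w9.png

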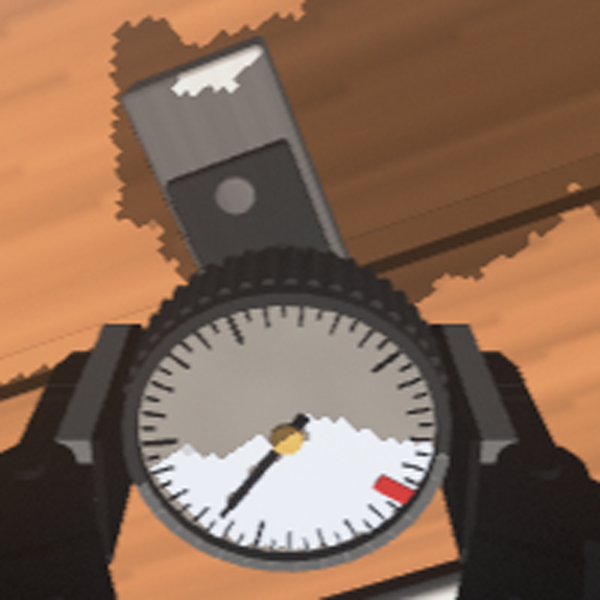

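The ring turns with the fingers while the foot stays across the groove. The remaining turn is about 96°.

```bash
python3 -m inch '[[0.4,0,0,0,0,4,0],[0.4,0,0,0,0,8,0],[0.4,0,0,0,0,12,0],[0.4,0,0,0,0,16,0],[0.4,0,0,0,0,20,0],[0.4,0,0,0,0,24,0],[0.4,0,0,0,0,28,0],[0.4,0,0,0,0,32,0],[0.4,0,0,0,0,36,0],[0.4,0,0,0,0,40,0],[0.4,0,0,0,0,40,0]]'
python3 -m inch '[[0.4,0,0,0,0,4,0],[0.4,0,0,0,0,8,0],[0.4,0,0,0,0,12,0],[0.4,0,0,0,0,16,0],[0.4,0,0,0,0,20,0],[0.4,0,0,0,0,24,0],[0.4,0,0,0,0,28,0],[0.4,0,0,0,0,32,0],[0.4,0,0,0,0,36,0],[0.4,0,0,0,0,40,0],[0.4,0,0,0,0,44,0],[0.4,0,0,0,0,48,0],[0.4,0,0,0,0,52,0],[0.4,0,0,0,0,52,0],[0.4,0,0,0,0,52,0]]'
python3 - <<'E'
from h import *
st(); im,c=snap('wrist','w10.png',(230,190,430,340),3.9)
np.savez('w10.npz',K=c[0],D=c[1],r=c[2],t=c[3])
E
```

```text
clock: 11.1
position: [460.1, -123.6, 97.4]
ee_rot: [0.705, 0.068, -0.067, -0.703]
contact_force: [-3.3, -1.6, 12.2]
gripper_width: 52.2
clock: 12.35
position: [459.4, -124.2, 97.3]
ee_rot: [0.664, -0.247, 0.247, -0.662]
contact_force: [-4.3, -5.5, 12.9]
gripper_width: 52.0
t 12.35 p [ 459.4 -124.2   97.3] F [-4.3 -5.5 12.9] T [-1.92  1.34 -0.02] w 52.0 jawyaw 49.13 ytool [ 0.    -0.003 -1.   ] q [ 0.08  0.32 -0.55  0.   -0.7  -2.37]
```

View pics/w10.png

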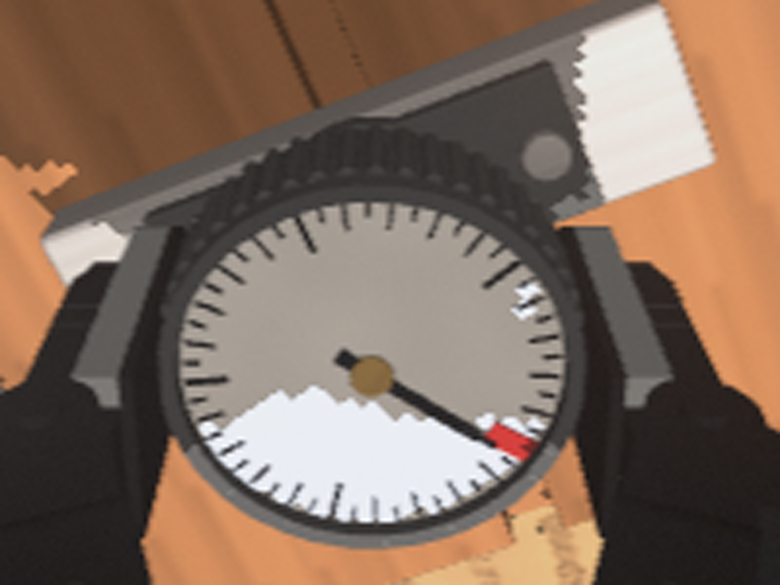

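```bash
python3 - <<'E'
from ang import *
z=lambda p:[(230+(a+.5)/3.9-.5,190+(b+.5)/3.9-.5) for a,b in p]
c=load('w10.npz')
ang(c,z([(371,377),(482,438),(512,443)]),105)
ang(c,z([(371,377),(440,415),(500,438)]),105)
f=ray(0,z([(560,216),(714,158),(50,238),(660,5)]),60,c);print('foot edges',[np.degrees(np.arctan2(*(f[i+1]-f[i])[1::-1])) for i in (0,2)])
im=cv2.imread('pics/w10.png');cv2.imwrite('pics/w10z.png',cv2.resize(im[360:480,360:560],None,fx=4,fy=4,interpolation=3))
E
```

```text
az [16.11884937 20.17859709] r [16.77245615 20.45346013] needle is cw of mark by 4.059747718720672
az [16.06286978 19.93068155] r [10.34734351 18.72424453] needle is cw of mark by 3.8678117621268946
foot edges [np.float64(72.57072028190511), np.float64(71.67445632263414)]
```

View pics/w10z.png

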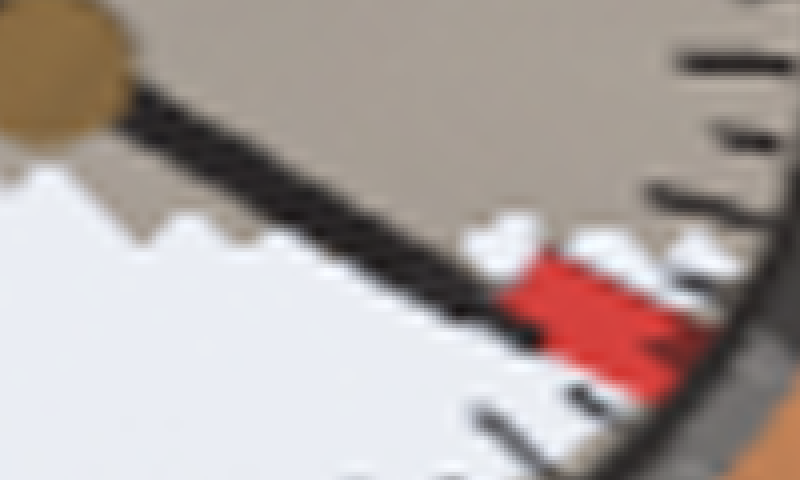

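```bash
python3 -m inch '[[0.4,0,0,0,0,2,0],[0.4,0,0,0,0,4,0],[0.4,0,0,0,0,4,0],[0.4,0,0,0,0,4,0]]'
python3 - <<'E'
from h import *
st(); im,c=snap('wrist','w11.png',(320,280,380,320),13)
E
```

```text
clock: 12.73
position: [459.3, -124.2, 97.4]
ee_rot: [0.655, -0.27, 0.27, -0.653]
contact_force: [-3.1, -5.7, 12.7]
gripper_width: 52.2
t 12.73 p [ 459.3 -124.2   97.4] F [-3.1 -5.7 12.7] T [-1.88  1.39  0.01] w 52.2 jawyaw 45.13 ytool [-0.    -0.003 -1.   ] q [ 0.08  0.32 -0.55  0.   -0.7  -2.44]
```

View pics/w11.png

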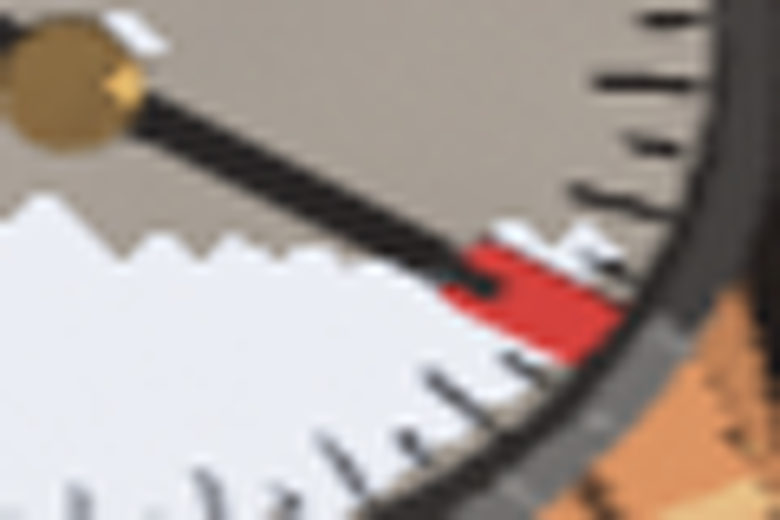

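```bash
python3 -m inch '[[0.4,0,-0.06,-0.04,0,0,0],[0.4,0.01,-0.12,-0.07,0,0,0],[0.4,0.01,-0.12,-0.07,0,0,0]]'; python3 -m inch '[[0.5,0,0,0,0,0,0],[0.65,0,0,0,0,0,0],[0.8,0,0,0,0,0,0],[1,0,0,0,0,0,0],[1,0,0,0,0,0,0],[1,0,0,0,0,0,0],[1,0,0,0,0,0,0]]'
python3 - <<'E'
from h import *
st(); im,c=snap('wrist','w12.png',(230,190,430,340),3.9);st()
E
```

```text
clock: 13.03
position: [459.0, -124.1, 97.5]
ee_rot: [0.654, -0.27, 0.271, -0.653]
contact_force: [-1.6, -4.4, 8.0]
gripper_width: 51.9
clock: 13.62
position: [458.8, -123.2, 96.4]
ee_rot: [-0.653, 0.27, -0.27, 0.653]
contact_force: [-0.3, -0.6, 0.8]
gripper_width: 85.6
t 13.62 p [ 458.8 -123.2   96.4] F [-0.3 -0.6  0.8] T [-0.04  0.02  0.01] w 85.6 jawyaw 45.04 ytool [-0.  0. -1.] q [ 0.08  0.32 -0.55 -0.   -0.7  -2.44]
t 13.67 p [ 458.8 -123.2   96.4] F [-0.1 -0.7  1.2] T [-0.01 -0.01  0.  ] w 85.0 jawyaw 45.04 ytool [-0.  0. -1.] q [ 0.08  0.32 -0.55 -0.   -0.7  -2.44]
```

View pics/w12.png

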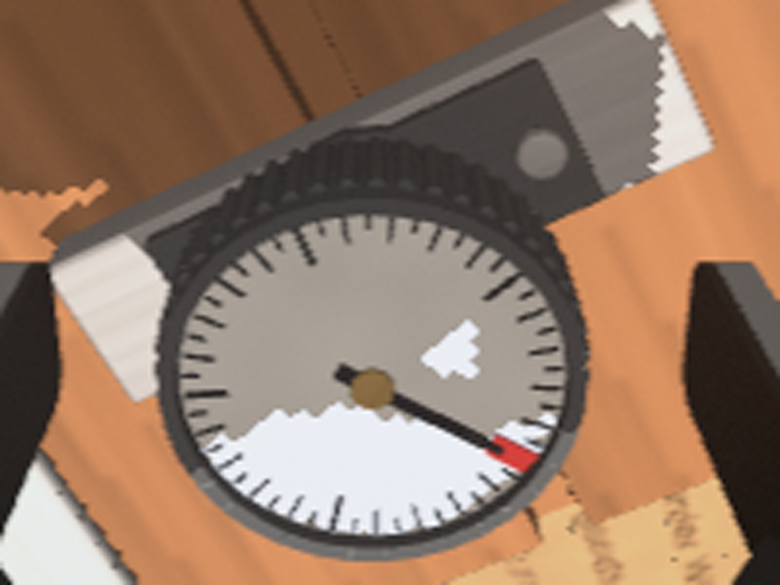

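Released. The needle tip lies on the red mark at about (497,447) and the foot is still down. I'll retreat straight up and check.

```bash
python3 -m inch '[[1,0,-1,0,0,0,0],[1,0,-3,0,0,0,0],[1,0,-6,0,0,0,0],[1,0,-9,0,0,0,0],[1,0,-12,0,0,0,0],[1,0,-12,0,0,0,0],[1,0,-12,0,0,0,0],[1,0,-12,0,0,0,0]]'
python3 - <<'E'
from h import *
st(); im,c=snap('wrist','w13.png',(240,120,400,250),4.6); snap('scene','s13.png',(330,100,480,220),5)
im,c=snap('top','t13.png')
for l in ['sanding_block','wedge','pencil']:
    for d in arm.masks_of(l,'top')[:1]: print(l,d['conf'],d['extent'])
E
```

```text
clock: 14.33
position: [458.2, -123.1, 216.0]
ee_rot: [-0.653, 0.271, -0.27, 0.653]
contact_force: [-0.3, 0.1, -0.6]
gripper_width: 85.6
t 14.33 p [ 458.2 -123.1  216. ] F [-0.3  0.1 -0.6] T [-0.05  0.05 -0.06] w 85.6 jawyaw 45.01 ytool [-0.001  0.001 -1.   ] q [ 0.08  0.16 -0.4  -0.   -1.01 -2.44]
sanding_block 0.94 [280.3, 139.4, 48.6, 34.4]
wedge 0.68 [224.1, 220.0, 33.3, 28.5]
pencil 0.47 [301.4, 240.4, 27.1, 55.5]
```

View pics/w13.png

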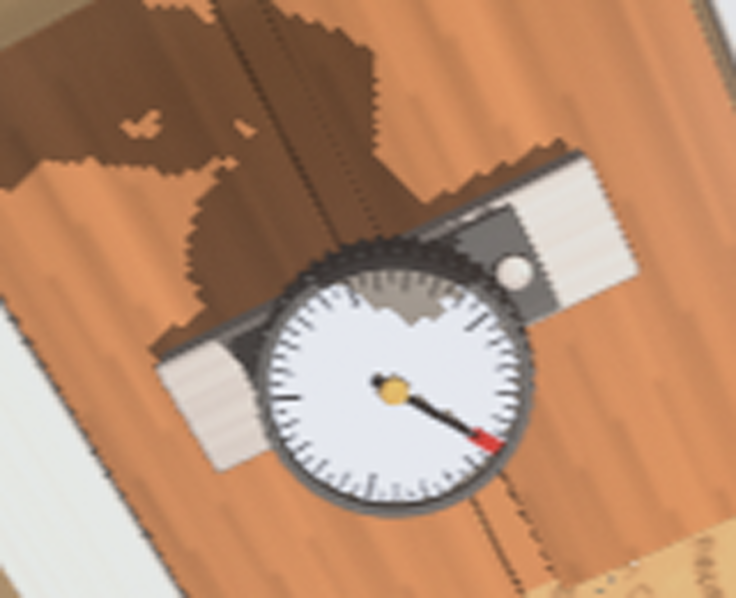

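View pics/s13.png

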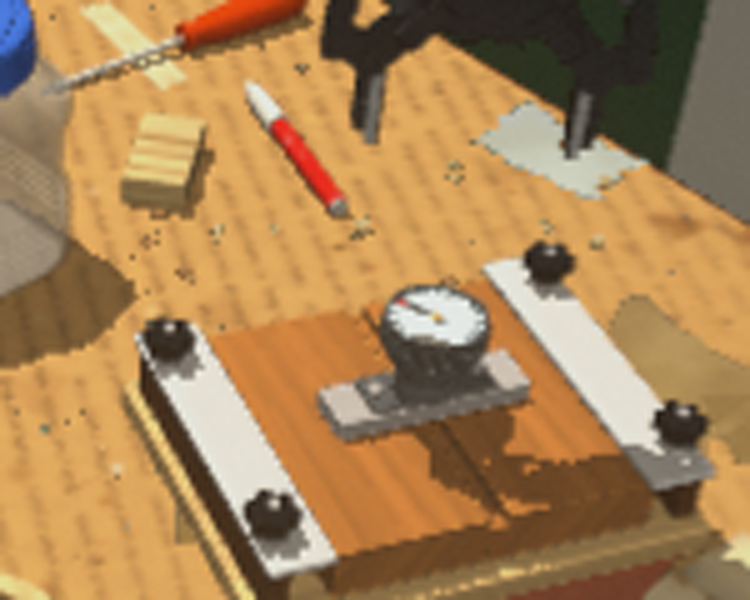

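The needle tip at about (475,435) meets the red mark at (488,440). The foot lies flat and square across the groove, and the fingers are clear.

```bash
python3 -c "
from bench import arm
print(arm.job_done())"
```

```text
the job is handed in; nothing more can be done
None
```

The gauge is standing on the master board with its foot across the groove and the dial at zero, and I have handed the job in. It took about 14.5 s of the 64 s allowed.

**What I did:** I gripped the gauge by its ring and set it over the groove. The probe met the groove floor with about 4 N of spring force. I then pressed it down with up to about 16 N; the foot stopped solidly on the board. The needle read about 2.6 rad, so the groove is roughly 7.7 mm deep. Keeping it pressed at about 12–16 N, I turned the ring 116° clockwise, released it and withdrew straight up.

**Last checks:**
- **Zero mark:** the needle's tip lies on the red mark, judged by eye in the final wrist picture.
- **Foot:** it looks flat in the final pictures. Its angle was last measured while pressed, within about 2° of square to the groove, and it looks unchanged since.
- **Arm:** the force reading is near zero and the gripper is clear of the gauge.
- **Sanding block and wedge:** the network places them within about a pixel of where they were at the start.
- **Pencil:** the network's outline was larger than at the start, with low confidence (0.47). I did not view the picture to settle that. The arm felt nothing unexpected near it, so I take it to be unmoved.
- **Early groove estimate:** the first measurement of the groove, from high up, was about 4 mm off the later one from close by. I used the later one, and the probe entered freely.

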